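# Cover the wide pan with the hot lid

### The job

The lid on the small steel saucepan is too hot to touch. Take the hook-shaped lid lifter from its wooden cradle, hook it under the lid's loop handle, lift the lid off level and gently, and lower it into the hole of the reducing ring on the red wide pan, feeling for the hole until the lid drops fully home and lies flat. Then unhook the lifter and lay it back in its cradle, and leave the jar, mug and pepper mill alone.

Things in the scene. Friction and masses are not known exactly. Their poses are not given: they have to be found in the camera images.
- lid: Round steel lid, 164 mm across, 0.4 to 0.65 kg, hot: no robot part may touch it, and no contact on it may exceed 30 N. Origin: centre of the underside of its flat flange, z up. Below it a solid round spigot, 140 mm across, 9 mm deep, lower edge rounded 4 mm. Above, a low dome up to z = 15 mm at the centre. Starts seated in the saucepan; hung by the middle of its bar it hangs level.
- lid_bar (a point): Middle of the lid's loop handle, a black arch of 9 mm round bar: two uprights at the lid's y = +-32 mm joined by a level bar along the lid's y axis, centre line at lid z = 52 mm (this point). Free gap under the bar: 32 mm high, 55 mm wide. Same axes as the lid.
- lifter: C-shaped lid lifter, 0.16 kg, used handle up and level. Origin: centre of the wooden handle, a bar 160 mm long (its x), 22 mm wide (y), 24 mm high (z), to be gripped across its width at the middle, from above. A steel shank 7 mm thick goes down from the handle at x = -45 mm to z = -70 mm; the hook starts from its foot.
- lifter_hook (a point): Saddle of the hook, lifter x = 0, z = -90 mm. A steel strip 20 mm wide slopes from the shank's foot down to this V-shaped saddle, then up to the tip at x = 17 mm, z = -80 mm; lowest steel z = -97 mm. The C is open to the lifter's +x: move along +x to bring the hook under a bar; a bar in the saddle hangs straight below the grip.
- cradle: Fixed wooden cradle, base 180 by 60 mm; origin centre of its underside. Posts at x = +-66 mm (12 mm thick) with notches 34 mm wide, floors at z = 112 mm, cheeks up to z = 126 mm. The lifter's handle lies across both, its origin 124 mm above the cradle's and its x along the cradle's x, shank and hook hanging between the posts.
- saucepan: Fixed steel saucepan, 156 mm across, rim 64 mm above its origin (centre of the underside), mouth 144 mm, small side loops at +-x. The seated lid's origin is at the rim's height.
- widepan: Fixed red wide pan, 204 mm across, rim 60 mm above its origin (centre of the underside), small side loops at +-x. With the lid seated in the ring's hole the lid's origin is 65 mm above the pan's; with the lid's spigot on top of the ring, 74 mm.
- widepan_rim (a point): Centre of the red pan's rim. On it lies a fixed aluminium reducing ring, 206 mm across, 5 mm thick, with a round hole 144 mm across. The ring is NOT centred: its centre is up to 9 mm off this point in x and as much in y, unmeasured; the hole must be felt for with the hanging lid. Let down off-centre, the lid rests on one edge and dips towards the hole's centre; over it, it drops in.
- jar: Storage jar, 72 mm across, 110 mm high, bystander not to be moved; origin at its underside.
- mug: White mug, 76 mm across, 85 mm high, bystander not to be moved; origin at its underside.
- mill: Dark wooden pepper mill, 52 mm across, 135 mm high, bystander not to be moved; origin at its underside.
There are look-alikes about, which are no part of the job. Several things have the shape of the lifter; the one meant has the colours described above.

How it is judged:
On the way, in this order (a step that is already met when the one before it is completed fails the run):
1. the lid hangs on the lifter, level within 0.2 rad, at least 25 mm above its seat in the saucepan (z of lid in the frame of saucepan above 0.089 m and angle between lid's own z axis and vertical below 0.2 rad and contact force between lid and lifter above 2 N), for 0.2 s.
2. the lid is seated in the ring on the wide pan (horizontal distance between lid and widepan below 0.018 m and z of lid in the frame of widepan below 0.068 m and angle between lid's own z axis and vertical below 0.035 rad), for 0.2 s.
At the end, for the whole second after the job is handed in: The lid rests in the ring's hole on the wide pan: within 18 mm of the pan's axis, its origin under 68 mm above the pan's, tilt under 0.035 rad. The lifter, off the lid, rests in its cradle's notches: within 20 mm of its centre, 118 to 128 mm above its origin, tilt under 0.12 rad (all of step 2 and z of lid in the frame of widepan above 0.06 m and linear speed of each of lid, lifter below 0.02 m/s and contact force between lid and lifter below 0.1 N and horizontal distance between lifter and cradle below 0.02 m and z of lifter in the frame of cradle between 0.118 and 0.128 m and angle between lifter's own z axis and vertical below 0.12 rad); the robot touches nothing.
It fails at once if the robot's fingers or arm touch the hot lid (contact force between any of the fingers, the arm and lid above 0.5 N).
It fails at once if the lid tips more than 0.35 rad (angle between lid's own z axis and vertical above 0.35 rad).
It fails at once if the lid is pushed, jammed or dropped with more than 30 N (contact force between lid and anything else above 30 N).
It fails at once if the jar, mug or mill is moved more than 15 mm (distance of any of jar, mug, mill from where it was at the start of the episode above 0.015 m).
It also fails if it takes over 64 s, if anything falls off the work surface, if the arm or the gripper's body presses on something with over 40 N, if the wrist force passes 120 N, or if a joint passes its speed limit or range.

### The arm

A 6-joint arm with a two-finger parallel gripper is mounted at the origin on the work surface. World frame = base frame: x ahead of the robot, y to its left, z up, the work surface at z = 0. Lengths are in m, angles in rad, forces in N, time in s.
With the tool pointing down it reaches from about 0.35 to 0.85 m from the base axis. Payload 8.1 kg.
Tool frame: the origin (TCP) lies at the centre of the arm's flange, where the gripper is bolted on; the fingertips stand 186 mm ahead of it and the grasp point (between the pads) lies 167 mm ahead of it (robot.grasp_offset is the distance from the TCP to the grasp point, in m); z points along the fingers, y is the line along which they close (so a half turn about z gives the same grasp; the last joint's range is limited). The gripper opens to 93 mm and grips with 3 to 60 N. Pads are 15 mm wide; open, the fingers measure 128 mm over their backs; the gripper's body (75 mm by 188 mm) begins 65 mm behind the grasp point.
Start: joints at [1.103, 0.13, 1.488, -0, 1.523, -0.085], TCP at [0.224, 0.557, 0.405] pointing down, gripper open.
Joint ranges: [-2.96, 2.96], [-0.89, 2.26], [0.02, 2.5], [-1.34, 4.48], [0, 2.73], [-2.66, 2.66]. Speed limits (rad/s): [2.39, 2.39, 2.79, 3.14, 3.14, 3.14].

### API

Orientations are given as a rotation vector (axis times angle).
In Python, from plant import robot gives the robot as it stands.
- The arm moves only by the tool drive_tool, never from a script. Its argument "moves" is one flat list of numbers, 7 for each row, row after row: the finger opening in mm, from 0 to 93, then the shift along the tool's x, y, z in mm, then the turn, a rotation vector about the tool's x, y, z in degrees. A call has 1 to 8 rows; each row shifts and turns the commanded pose from where the row before left it, along the tool's axes as they then stand; what a row does not reach is not made up. A row lasts 1/10 s, in which the tool goes at most 50 mm and 8.59 degrees, less where a joint would pass 70% of its speed; a pose out of reach is approached as far as the arm can. A call is refused whole if a number of a shift passes 50 or a number of a turn 8.59, either way. A call with a gripper value outside its range is refused whole. The fingers move at their own pace and stop on an object; "grip_force" is the grip in N (left out, the last holds). Time passes only in rows, so rows that do not move let the fingers close. It gives the time, the measured TCP pose, the force, the opening and the grip force at its end, in the units of the state.
- robot.read_state(): the state, without advancing time (a new reading comes with each control period).
- robot.read_camera(name): name is "side" or "top"; returns a dict with "color" (384x512x3 uint8, red, green, blue), "depth" (384x512 float32, m along the optical axis (not along the pixel's ray), 0 where there is no reading), "mtx" (3x3 intrinsics, pixels), "R" (3x3) and "t" (3): a world point X has camera coordinates R X + t. Camera axes: x right, y down, z forward; pixel columns grow to the right and rows downward; lengths in m; the calibration is good to about 2 mm. A picture is of the moment at which its call begins.
- robot.close_job(): hands the job in; it is judged then, once.
The state is a dict: "t": time; "q": joint angles; "dq": joint speeds; "joint_torque": joint torques, N m; "tool_pos": TCP position; "orientation": TCP orientation; "force": force on the tool from outside, world axes, zero at the start; "wrist_torque": the same for the moment, N m; "opening": finger opening in m; "gripper_force": force on a finger pad.
Only numpy, scipy, OpenCV 4.12 (cv2) and the standard library are available. Lean on these libraries where they do the work, as an engineer would, in place of code of your own. Each camera call takes 0.05 s, during which the arm holds its last target. There are 200 camera calls.

## Working session

There is one attempt and no reset: what is moved stays moved. The work goes in short steps, Python scripts to look and compute and a tool call to move; the robot and the scene stay as the last step left them, time stands still between calls to the robot, and variables do not carry over. Pictures are saved under pics/ and viewed, at most 10 in all, crops included, and the job is handed in when it is done.

Besides the shell and the picture viewer there is one more tool, called after "Call:" as a command line: name --argument value ..., lists and objects as JSON in quotes. drive_tool: Moves the arm, as the interface text tells. Its arguments: {"type":"object","properties":{"moves":{"type":"array","items":{"type":"number"}},"grip_force":{"type":"number"}},"required":["moves"]}

```bash
mkdir -p pics
cat > h.py <<'E'
from plant import robot
import numpy as np, cv2
from scipy.spatial.transform import Rotation as Rn
def cloud(n):
    c=robot.read_camera(n);d=c["depth"];K=c["mtx"]
    v,u=np.mgrid[:d.shape[0],:d.shape[1]]
    P=np.stack([(u-K[0,2])/K[0,0]*d,(v-K[1,2])/K[1,1]*d,d],-1)
    return c,(P-c["t"])@c["R"]   # R^T (P-t)
E
python3 - <<'E'
from h import *
for n in("top","side"):
    c,W=cloud(n); np.savez(n+".npz",col=c["color"],W=W,d=c["depth"],R=c["R"],t=c["t"],K=c["mtx"])
    cv2.imwrite(f"pics/{n}0.png",cv2.resize(c["color"][:,:,::-1],(800,600)))
    print(n,c["R"].round(3).tolist(),c["t"],c["mtx"].round(1).tolist())
print(robot.read_state())
E
```

```text
top [[0.02, -1.0, -0.017], [-0.997, -0.019, -0.07], [0.069, 0.018, -0.997]] [0.05478123 0.46950977 1.45869435] [[363.7, 0.0, 257.6], [0.0, 363.7, 194.0], [0.0, 0.0, 1.0]]
side [[-0.991, -0.133, 0.003], [-0.093, 0.673, -0.734], [0.096, -0.727, -0.679]] [0.46704686 0.07540578 1.63231775] [[423.8, 0.0, 255.5], [0.0, 423.8, 187.0], [0.0, 0.0, 1.0]]
{'t': 0.1, 'q': array([ 1.10263559e+00,  1.31078745e-01,  1.48917867e+00, -1.61936708e-05,
        1.52299578e+00, -8.53832065e-02]), 'dq': array([ 0.00043866, -0.00153523, -0.00280275, -0.00073481,  0.00072233,
       -0.00021411]), 'joint_torque': array([ 8.06340558e-04, -5.61342788e+01, -4.93096340e+01,  7.70200370e-02,
        2.91269075e-02, -2.80803459e-05]), 'tool_pos': array([0.22397751, 0.55640283, 0.40379166]), 'orientation': array([-5.97516809e-01, -3.08379940e+00,  2.51569901e-03]), 'force': array([ 0.12197955, -0.75009405, -0.28999204]), 'wrist_torque': array([ 0.01752519, -0.00183108, -0.02993754]), 'gripper_force': 0.0, 'opening': 0.09258679348393799}
```

View pics/top0.png

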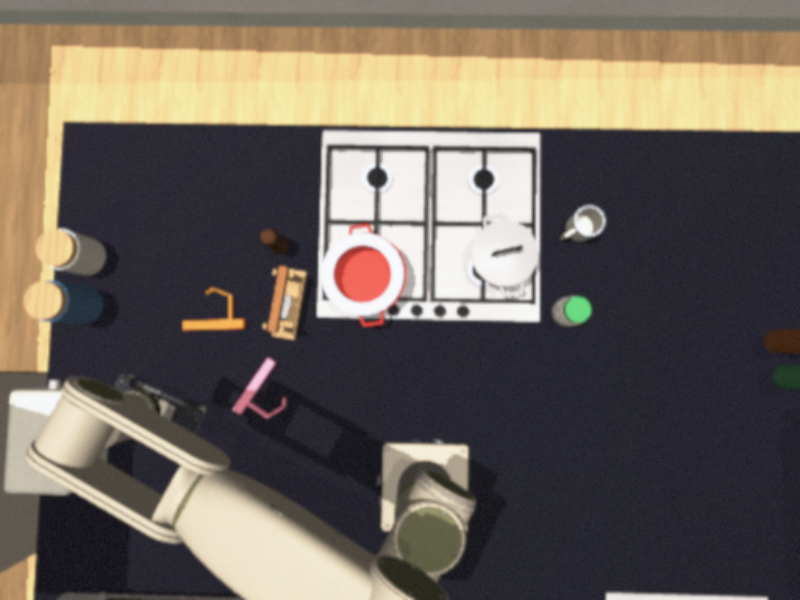

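View pics/side0.png

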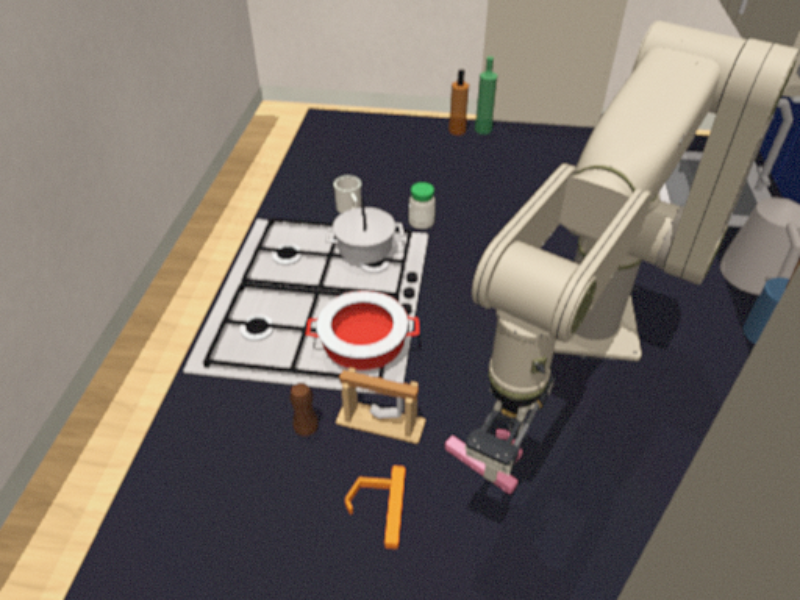

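```bash
cat > m.py <<'E'
from h import *
def rect(p): 
    (c,s,a)=cv2.minAreaRect((p*1000).astype(np.float32)); return np.round(c,1),np.round(s,1),round(a,1)
D={n:np.load(n+".npz") for n in("top","side")}
def rep(name,roi,zlo,zhi,cam):
    W=D[cam]["W"]; m=(W[...,0]>roi[0])&(W[...,0]<roi[1])&(W[...,1]>roi[2])&(W[...,1]<roi[3])&(W[...,2]>zlo)&(W[...,2]<zhi)
    p=W[m]; print(name,cam,len(p),"z",np.percentile(p[:,2],[5,50,95]).round(4) if len(p) else "", rect(p[:,:2]) if len(p)>4 else ""); return p
def at(cam,u,v): # 800x600 px
    return D[cam]["W"][int(v*.64),int(u*.64)].round(4)
E
python3 - <<'E'
from m import *
for nm,u,v in[("handle",284,300),("ringL",332,275),("ringB",365,307),("lid",508,270),("bar",508,250),("hob",400,160),("mug",588,222),("jar",578,309),("mill",268,237),("lidL",480,262),("table",600,400)]: print(nm,at("top",u,v))
crops=[]
for n,(u0,u1,v0,v1) in(("top",(160,400,125,225)),("side",(190,300,110,290))):
    c=D[n]["col"][v0:v1,u0:u1,::-1]; s=3.3 if n=="top" else 3.3
    cv2.imwrite(f"pics/{n}c.png",cv2.resize(c,None,fx=s,fy=s,interpolation=cv2.INTER_CUBIC))
E
```

```text
handle [0.4637 0.3528 0.1181]
ringL [0.53   0.2407 0.0906]
ringB [0.4535 0.1567 0.0979]
lid [ 0.5513 -0.1931  0.1063]
bar [ 0.5904 -0.1858  0.1483]
hob [0.8512 0.0783 0.011 ]
mug [ 0.6928 -0.4182  0.0042]
jar [ 0.4588 -0.3597  0.1071]
mill [0.6174 0.3927 0.1332]
lidL [ 0.5697 -0.1247  0.1037]
table [ 0.2286 -0.4505 -0.0007]
```

View pics/topc.png

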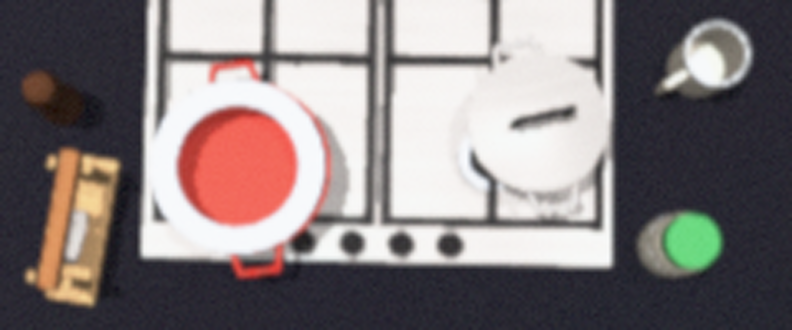

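View pics/sidec.png

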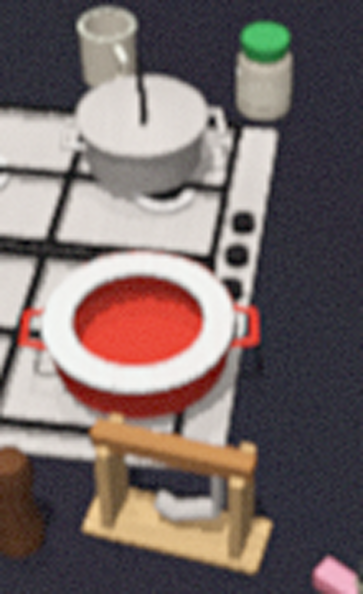

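```bash
cat >> m.py <<'E'
from scipy.optimize import least_squares
def ray(cam,uv,z):
    d=D[cam];K,R,t=d["K"],d["R"],d["t"];uv=np.atleast_2d(uv)
    r=np.c_[(uv-[K[0,2],K[1,2]])/[K[0,0],K[1,1]],np.ones(len(uv))]@R; C=-R.T@t
    return C+r*((z-C[2])/r[:,2])[:,None]
def blob(cam,box,f):
    c=D[cam]["col"].astype(int);m=np.zeros(c.shape[:2],np.uint8);u0,u1,v0,v1=box
    m[v0:v1,u0:u1]=f(c[v0:v1,u0:u1,0],c[v0:v1,u0:u1,1],c[v0:v1,u0:u1,2])
    n,l,s,_=cv2.connectedComponentsWithStats(m);k=1+np.argmax(s[1:,4]);m=(l==k).astype(np.uint8)
    ct=max(cv2.findContours(m,0,cv2.CHAIN_APPROX_NONE)[0],key=len)[:,0].astype(float);return m>0,ct
E
cat > r.py <<'E'
from m import *
# ring top z
red=lambda r,g,b:(r>g+50)&(r>b+50)
for cam,box in(("top",(210,254,152,200)),("side",(205,258,190,226))):
    m,ct=blob(cam,box,red)
    W=D[cam]["W"]
    ring=cv2.dilate(m.astype(np.uint8),np.ones((13,13)))-cv2.dilate(m.astype(np.uint8),np.ones((5,5)))
    zr=W[ring>0][:,2]; print(cam,"ring z",np.percentile(zr,[10,30,50,70,90]).round(4),m.sum())
    for zt in(.095,.098,.101):
        f=lambda p:np.maximum(np.hypot(*(ray(cam,ct,zt)[:,:2]-p[:2]).T),np.hypot(*(ray(cam,ct,zt-.005)[:,:2]-p[:2]).T))-p[2]
        s=least_squares(f,[.54,.18,.072],loss="soft_l1",f_scale=.002);print(" hole",zt,s.x.round(4),np.std(s.fun).round(4))
br=lambda r,g,b:(r-b>40)&(r<215)&(g<r*.75)
for cam,box in(("top",(166,196,166,220)),("side",(214,270,232,256))):
    m,ct=blob(cam,box,br);W=D[cam]["W"][m]
    print(cam,"handle n",m.sum(),"z",np.percentile(W[:,2],[10,50,90]).round(4),"xy",W.mean(0).round(4),cv2.minAreaRect(ct.astype(np.float32)), "rays@.136",ray(cam,ct.mean(0),.136).round(4))
    m2=cv2.cvtColor(D[cam]["col"],cv2.COLOR_RGB2GRAY)
dk=lambda r,g,b:(r+g+b<300)
for cam,box in(("top",(300,346,150,172)),("side",(224,245,126,150))):
    m,ct=blob(cam,box,dk);W=D[cam]["W"][m]
    r=cv2.minAreaRect(ct.astype(np.float32));bp=cv2.boxPoints(r)
    print(cam,"bar n",m.sum(),"z",np.percentile(W[:,2],[10,50,90]).round(4),r,"rays@.155",ray(cam,r[0],.155).round(4),ray(cam,bp,.155)[:,:2].round(4).tolist())
for cam,box in(("top",(300,346,140,185)),("side",(210,256,130,165))):
    W=D[cam]["W"][box[2]:box[3],box[0]:box[1]].reshape(-1,3);k=np.hypot(W[:,0]-.58,W[:,1]+.17)<.075
    h=np.histogram(W[k,2],bins=np.arange(.08,.18,.005));print(cam,"lid z",h[0].tolist())
E
python3 r.py
```

```text
top ring z [0.0911 0.0937 0.0951 0.0965 0.0988] 1024
 hole 0.095 [0.5352 0.1646 0.0685] 0.0011
 hole 0.098 [0.5349 0.1644 0.0684] 0.0011
 hole 0.101 [0.5345 0.1641 0.0683] 0.0011
side ring z [0.0935 0.0954 0.0967 0.0978 0.0998] 839
 hole 0.095 [0.5349 0.166  0.068 ] 0.0013
 hole 0.098 [0.5342 0.1689 0.0678] 0.0013
 hole 0.101 [0.5336 0.1718 0.0676] 0.0013
top handle n 183 z [0.0029 0.1347 0.139 ] xy [0.4672 0.3675 0.1177] ((177.30799865722656, 191.05599975585938), (7.065975189208984, 43.111392974853516), 10.30484676361084) rays@.136 [[0.4667 0.3629 0.136 ]]
side handle n 414 z [0.1204 0.1346 0.1392] xy [0.4617 0.3694 0.1317] ((241.82693481445312, 245.86538696289062), (50.990196228027344, 10.394155502319336), 11.309932708740234) rays@.136 [[0.4607 0.3727 0.136 ]]
top bar n 14 z [0.1474 0.1501 0.1549] ((328.0135192871094, 159.08106994628906), (1.1507929563522339, 10.192737579345703), 80.53767395019531) rays@.155 [[ 0.5929 -0.1957  0.155 ]] [[0.5916, -0.1769], [0.5984, -0.2138], [0.5942, -0.2145], [0.5874, -0.1776]]
side bar n 111 z [0.0003 0.0044 0.1522] ((237.5, 136.0), (20.0, 13.0), 90.0) rays@.155 [[ 0.5675 -0.1693  0.155 ]] [[0.6057, -0.2348], [0.5524, -0.2422], [0.5315, -0.1076], [0.5818, -0.1006]]
top lid z [1, 1, 1, 129, 369, 425, 131, 5, 0, 3, 0, 1, 1, 25, 21, 1, 0, 0, 0]
side lid z [29, 30, 20, 34, 161, 254, 141, 13, 2, 4, 3, 2, 1, 4, 17, 3, 0, 0, 0]
```

```bash
cat > r2.py <<'E'
from m import *
def pca(p):
    c=p.mean(0);w,v=np.linalg.eigh(np.cov((p-c)[:,:2].T));a=v[:,1]; a=a*np.sign(a[0] if abs(a[0])>abs(a[1]) else a[1]);s=(p[:,:2]-c[:2])@a
    return c.round(4),"ang",np.degrees(np.arctan2(a[1],a[0])).round(2),"ext",np.percentile(s,[0,3,50,97,100]).round(4),"mid",(c[:2]+a*(s.min()+s.max())/2).round(4)
for cam in D:
    W=D[cam]["W"];
    k=(abs(W[...,0]-.58)<.06)&(abs(W[...,1]+.18)<.06)&(W[...,2]>.139)&(W[...,2]<.16);print(cam,"bar",k.sum(),*pca(W[k]))
    c=D[cam]["col"].astype(int)
    k=(abs(W[...,0]-.46)<.11)&(abs(W[...,1]-.36)<.07)&(W[...,2]>.127)&(W[...,2]<.15)&(c[...,0]-c[...,2]>35);print(cam,"handle",k.sum(),*pca(W[k]))
    k=(abs(W[...,0]-.46)<.13)&(abs(W[...,1]-.35)<.09)&(W[...,2]>.004)&(W[...,2]<.022)&(c[...,0]-c[...,2]>30);print(cam,"base",k.sum(),*pca(W[k]), rect(W[k][:,:2]))
# lid outline top: ray at z .095; white/grey vs. background using cloud z>.09
W=D["top"]["W"];m=((W[...,2]>.088)&(np.hypot(W[...,0]-.58,W[...,1]+.18)<.13)).astype(np.uint8)
m=cv2.morphologyEx(m,cv2.MORPH_OPEN,np.ones((5,5)))
ct=max(cv2.findContours(m,0,cv2.CHAIN_APPROX_NONE)[0],key=len)[:,0].astype(float)
q=ray("top",ct,.096)[:,:2]
s=least_squares(lambda p:np.hypot(*(q-p[:2]).T)-p[2],[.58,-.18,.08],loss="soft_l1",f_scale=.002);print("lid",s.x.round(4),np.std(s.fun).round(4))
# colour bar centre in top, weighting darkness
for cam,(u0,u1,v0,v1) in(("top",(308,340,150,170)),):
    g=cv2.cvtColor(D[cam]["col"],7)[v0:v1,u0:u1].astype(float); w=np.clip(170-g,0,None); v,u=np.mgrid[v0:v1,u0:u1]
    U=np.c_[u.ravel(),v.ravel()];ww=w.ravel();c=(U*ww[:,None]).sum(0)/ww.sum();C=np.cov(U.T,aweights=ww);e,V=np.linalg.eigh(C)
    print(cam,c,ray(cam,c,.147).round(4),ray(cam,[c-10*V[:,1],c+10*V[:,1]],.147).round(4).tolist(),e)
m=D["top"]["col"][150:170,308:340].sum(2)//3
g=lambda P,cam:(lambda q:(q[:2]/q[2]))(D[cam]["K"]@(D[cam]["R"]@P+D[cam]["t"]))
E
python3 r2.py
```

```text
top bar 48 [ 0.5906 -0.184   0.1499] ang 104.09 ext [-0.0346 -0.0322  0.0006  0.0328  0.0351] mid [ 0.5905 -0.1837]
top handle 282 [0.4644 0.3624 0.1353] ang -8.19 ext [-0.0792 -0.074  -0.0002  0.0744  0.0792] mid [0.4644 0.3624]
top base 334 [0.4584 0.3539 0.0085] ang -8.36 ext [-0.0877 -0.0836  0.0047  0.0883  0.0977] mid [0.4633 0.3532] (array([462.6, 367.2]), array([ 88.2, 185.5]), 89.6)
side bar 27 [ 0.5913 -0.1798  0.1522] ang 103.47 ext [-0.0419 -0.036   0.0012  0.0338  0.0341] mid [ 0.5922 -0.1836]
side handle 377 [0.4643 0.3665 0.1355] ang -8.01 ext [-0.0782 -0.0751  0.0005  0.0755  0.0817] mid [0.466  0.3663]
side base 617 [0.4609 0.3712 0.0098] ang -7.45 ext [-0.0883 -0.0831  0.0003  0.0886  0.0976] mid [0.4655 0.3706] (array([462.4, 343.8]), array([109.4, 184.7]), 84.1)
lid [ 0.5914 -0.1844  0.0796] 0.0021
top [324.85951577 160.05208333] [[ 0.5904 -0.1855  0.147 ]] [[0.599, -0.2215, 0.147], [0.5818, -0.1494, 0.147]] [ 0.64916026 31.99365958]
```

```bash
cat > n.py <<'E'
import sys
from h import *
# args: x y z(of grasp point) yaw(lifter x, deg): prints turn (tool, deg) and then shift in the turned frame (mm)
x,y,z,a=map(float,sys.argv[1:5]); s=robot.read_state()
R=Rn.from_rotvec(s["orientation"]); a=np.radians(a+180); T=Rn.from_matrix(np.array([[np.cos(a),np.sin(a),0],[np.sin(a),-np.cos(a),0],[0,0,-1]]))
print("t",round(s["t"],2),"turn",np.degrees((R.inv()*T).as_rotvec()).round(2),"shift",(1000*T.inv().apply(np.array([x,y,z+.167])-s["tool_pos"])).round(1),"F",s["force"].round(1),"M",s["wrist_torque"].round(2),"op",round(s["opening"],4),"gf",round(s["gripper_force"],1),"q",s["q"].round(2))
E
python3 n.py .4645 .364 .27 -8.1;python3 n.py .4645 .364 .124 -8.1
```

```text
t 0.1 turn [ -0.09  -0.02 -13.83] shift [-265.2 -156.6  -33.2] F [ 0.1 -0.8 -0.3] M [ 0.02 -0.   -0.03] op 0.0926 gf 0.0 q [ 1.1   0.13  1.49 -0.    1.52 -0.09]
t 0.1 turn [ -0.09  -0.02 -13.83] shift [-265.2 -156.6  112.8] F [ 0.1 -0.8 -0.3] M [ 0.02 -0.   -0.03] op 0.0926 gf 0.0 q [ 1.1   0.13  1.49 -0.    1.52 -0.09]
```

Call:
drive_tool --moves '[60,0,0,-15,0,0,-6.9,60,0,0,-15,0,0,-6.9,60,-44,-26,0,0,0,0,60,-44,-26,0,0,0,0,60,-44,-26,0,0,0,0,60,-44,-26,0,0,0,0,60,-44,-26,0,0,0,0,60,-44,-26,0,0,0,0]' --grip_force 40

```text
t: 0.9
tool_pos: [0.4594, 0.3674, 0.4344]
orientation: [-0.223, -3.133, 0.0]
force: [0.8, 0.4, 0.6]
opening: 0.0602
gripper_force: 0.0
```

Call:
drive_tool --moves '[60,0,0,0,0,0,0,60,0,0,0,0,0,0]'

```text
t: 1.1
tool_pos: [0.459, 0.368, 0.434]
orientation: [-0.227, -3.132, 0.001]
force: [-0.4, -0.2, -0.5]
opening: 0.0597
gripper_force: 0.0
```

```bash
python3 n.py .4645 .364 .124 -8.1
```

```text
t 1.1 turn [-0.04 -0.07 -0.2 ] shift [ -6.   -3.2 143. ] F [-0.4 -0.2 -0.5] M [0.03 0.04 0.03] op 0.0597 gf 0.0 q [ 0.59  0.09  1.48  0.    1.57 -0.84]
```

Call:
drive_tool --moves '[60,-6,-3,20,0,0,0,60,0,0,30,0,0,0,60,0,0,30,0,0,0,60,0,0,25,0,0,0,60,0,0,20,0,0,0,60,0,0,12,0,0,0,60,0,0,6,0,0,0,60,0,0,0,0,0,0]'

```text
t: 1.9
tool_pos: [0.4631, 0.3656, 0.2913]
orientation: [-0.221, -3.133, 0.001]
force: [-0.6, -0.5, -0.0]
opening: 0.06
gripper_force: 0.0
```

```bash
python3 n.py .4645 .364 .124 -8.1
python3 - <<'E'
from h import *
a=[]
for n,(u0,u1,v0,v1) in(("top",(140,260,120,240)),("side",(200,320,190,290))):
    c=robot.read_camera(n)["color"][v0:v1,u0:u1,::-1]; a.append(cv2.resize(c,(400,480),interpolation=2))
cv2.imwrite("pics/g1.png",np.hstack(a))
E
```

```text
t 1.9 turn [-0.03 -0.04  0.02] shift [-1.7 -1.4  0.3] F [-0.6 -0.5 -0. ] M [ 0.06  0.03 -0.09] op 0.06 gf 0.0 q [ 0.58  0.18  1.64  0.    1.32 -0.85]
```

View pics/g1.png

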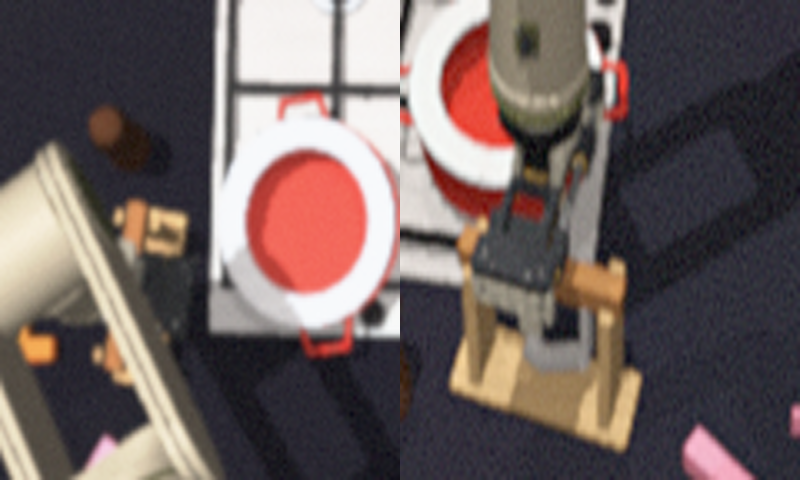

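Picture: the fingers straddle the handle mid-way (side crop ~(520,275)), shank and hook are free below (~(560,350)). Gripping.

Call:
drive_tool --moves '[10,-1,-1,0,0,0,0,10,0,0,0,0,0,0,10,0,0,0,0,0,0,10,0,0,0,0,0,0,10,0,0,0,0,0,0,10,0,0,0,0,0,0]' --grip_force 45

```text
t: 2.6
tool_pos: [0.4646, 0.364, 0.2918]
orientation: [0.223, 3.134, 0.0]
force: [-0.6, -0.1, 1.1]
opening: 0.0214
gripper_force: 45.0
```

Call:
drive_tool --moves '[10,0,0,-5,0,0,0,10,0,0,-15,0,0,0,10,0,0,-25,0,0,0,10,0,0,-30,0,0,0,10,0,0,-30,0,0,0,10,0,0,-30,0,0,0,10,0,0,-25,0,0,0,10,0,0,-10,0,0,0]'

```text
t: 3.4
tool_pos: [0.4647, 0.3642, 0.4665]
orientation: [0.222, 3.129, 0.006]
force: [-0.9, 0.3, -1.3]
opening: 0.0219
gripper_force: 45.0
```

```bash
python3 n.py .5472 -.1943 .29 13.6;python3 n.py .4645 .364 .124 -8.1
```

```text
t 3.4 turn [  0.17   0.29 -21.73] shift [  51.1 -562.2    9.5] F [-0.9  0.3 -1.3] M [ 0.03 -0.08 -0.01] op 0.0219 gf 45.0 q [ 0.58  0.08  1.43 -0.    1.63 -0.85]
t 3.4 turn [ 0.22  0.25 -0.03] shift [  0.2  -0.2 175.5] F [-0.9  0.3 -1.3] M [ 0.03 -0.08 -0.01] op 0.0219 gf 45.0 q [ 0.58  0.08  1.43 -0.    1.63 -0.85]
```

Call:
drive_tool --moves '[10,0,0,0,0,0,-7.2,10,0,0,0,0,0,-7.2,10,0,0,0,0,0,-7.2,10,3,-20,0,0,0,0,10,4,-35,0,0,0,0,10,4,-45,0,0,0,0,10,4,-45,0,0,0,0,10,4,-45,0,0,0,0]'

```text
t: 4.2
tool_pos: [0.49, 0.1733, 0.4614]
orientation: [0.369, -3.119, 0.0]
force: [0.9, -0.6, -1.3]
opening: 0.0222
gripper_force: 45.0
```

Call:
drive_tool --moves '[10,4,-45,0,0,0,0,10,4,-45,0,0,0,0,10,4,-45,0,0,0,0,10,4,-45,0,0,0,0,10,4,-45,0,0,0,0,10,4,-45,0,0,0,0,10,4,-40,0,0,0,0,10,4,-30,0,0,0,0]'

```text
t: 5.0
tool_pos: [0.5381, -0.1658, 0.4612]
orientation: [0.366, -3.119, -0.0]
force: [0.5, 0.1, -2.3]
opening: 0.0217
gripper_force: 45.0
```

Call:
drive_tool --moves '[10,2,-20,0,0,0,0,10,0,-10,0,0,0,0,10,0,0,0,0,0,0,10,0,0,0,0,0,0]'

```text
t: 5.4
tool_pos: [0.5434, -0.1922, 0.4615]
orientation: [0.369, -3.119, -0.001]
force: [-0.3, -0.3, -1.4]
opening: 0.0219
gripper_force: 45.0
```

```bash
python3 n.py .5473 -.1946 .216 13.6
```

```text
t 5.4 turn [ 0.05 -0.02 -0.11] shift [-3.2 -3.3 78.5] F [-0.3 -0.3 -1.4] M [ 0.04 -0.    0.01] op 0.0219 gf 45.0 q [-0.43  0.05  1.47  0.    1.62 -2.24]
```

Call:
drive_tool --moves '[10,-3,-3,10,0,0,0,10,0,0,20,0,0,0,10,0,0,20,0,0,0,10,0,0,17,0,0,0,10,0,0,8,0,0,0,10,0,0,3,0,0,0,10,0,0,0,0,0,0]'

```text
t: 6.1
tool_pos: [0.5472, -0.1947, 0.3837]
orientation: [0.369, -3.12, -0.0]
force: [-0.2, 0.1, -0.8]
opening: 0.0215
gripper_force: 45.0
```

```bash
python3 n.py .591 -.184 .216 13.6
python3 - <<'E'
from h import *
a=[]
for n,(u0,u1,v0,v1) in(("top",(280,360,120,200)),("side",(200,280,90,170))):
    c=robot.read_camera(n)["color"][v0:v1,u0:u1,::-1]; a.append(cv2.resize(c,(400,400),interpolation=2))
cv2.imwrite("pics/g2.png",np.hstack(a))
E
```

```text
t 6.1 turn [ 0.01 -0.   -0.1 ] shift [-45.1   0.1   0.7] F [-0.2  0.1 -0.8] M [ 0.05  0.02 -0.02] op 0.0215 gf 45.0 q [-0.43  0.09  1.57  0.    1.48 -2.24]
```

View pics/g2.png

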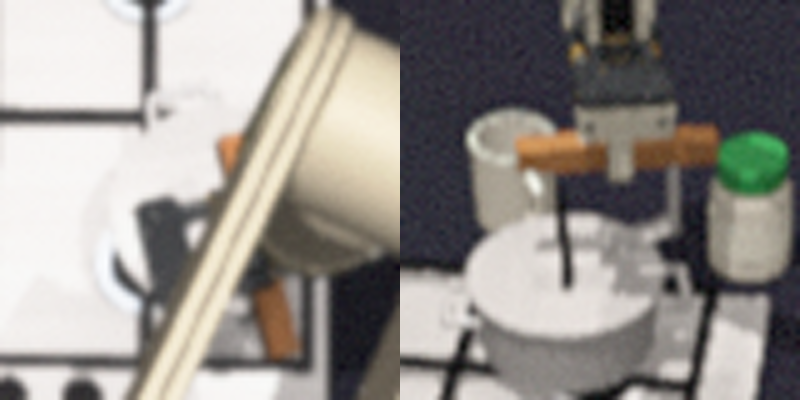

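Picture: in the side crop the bar spans (560,175)–(568,285); the lifter's shank is at (672,200) with the hook at about (650,232) coming in under bar height. Advancing.

Call:
drive_tool --moves '[10,-6,0,0,0,0,0,10,-7,0,0,0,0,0,10,-7,0,0,0,0,0,10,-7,0,0,0,0,0,10,-7,0,0,0,0,0,10,-6,0,0,0,0,0,10,-5,0,0,0,0,0,10,0,0,0,0,0,0]'

```text
t: 7.0
tool_pos: [0.5913, -0.1844, 0.3835]
orientation: [0.369, -3.12, -0.0]
force: [-0.2, -0.2, -1.5]
opening: 0.0212
gripper_force: 45.0
```

Call:
drive_tool --moves '[10,0,0,-4,0,0,0,10,0,0,-4,0,0,0,10,0,0,-3,0,0,0,10,0,0,-2,0,0,0,10,0,0,-2,0,0,0,10,0,0,0,0,0,0]'

```text
t: 7.6
tool_pos: [0.5908, -0.1847, 0.3989]
orientation: [-0.368, 3.12, -0.0]
force: [0.5, 0.7, -1.4]
opening: 0.0215
gripper_force: 45.0
```

```bash
python3 n.py .591 -.184 .237 13.6
```

```text
t 7.6 turn [-0.    0.01 -0.14] shift [-0.4  0.6 -5.1] F [ 0.5  0.7 -1.4] M [ 0.11  0.04 -0.02] op 0.0215 gf 45.0 q [-0.39  0.18  1.44  0.    1.52 -2.19]
```

Raise slowly until weight is felt.

Call:
drive_tool --moves '[10,0,0,-2,0,0,0,10,0,0,-1,0,0,0,10,0,0,-1,0,0,0,10,0,0,-1,0,0,0,10,0,0,0,0,0,0]'

```text
t: 8.1
tool_pos: [0.5907, -0.1847, 0.4034]
orientation: [0.368, -3.119, -0.0]
force: [1.0, -0.1, -6.8]
opening: 0.0213
gripper_force: 45.0
```

Call:
drive_tool --moves '[10,0,0,-1,0,0,0,10,0,0,-1,0,0,0,10,0,0,-1,0,0,0,10,0,0,-1,0,0,0,10,0,0,-1,0,0,0,10,0,0,0,0,0,0]'

```text
t: 8.7
tool_pos: [0.5909, -0.1847, 0.409]
orientation: [-0.368, 3.12, -0.0]
force: [0.4, -0.0, -6.9]
opening: 0.0215
gripper_force: 45.0
```

```bash
python3 n.py .591 -.184 .237 13.6
```

```text
t 8.7 turn [-0.01  0.02 -0.13] shift [-0.3  0.6  5. ] F [ 0.4 -0.  -6.9] M [ 0.06 -0.03 -0.08] op 0.0215 gf 45.0 q [-0.39  0.18  1.43  0.    1.54 -2.19]
```

Call:
drive_tool --moves '[10,0,0,-3,0,0,0,10,0,0,-5,0,0,0,10,0,0,-7,0,0,0,10,0,0,-8,0,0,0,10,0,0,-8,0,0,0,10,0,0,-7,0,0,0,10,0,0,-5,0,0,0,10,0,0,-2,0,0,0]'

```text
t: 9.5
tool_pos: [0.5909, -0.1847, 0.4548]
orientation: [-0.368, 3.119, -0.001]
force: [-0.1, 0.6, -6.9]
opening: 0.0218
gripper_force: 45.0
```

Call:
drive_tool --moves '[10,0,0,0,0,0,0,10,0,0,0,0,0,0,10,0,0,0,0,0,0]'

```text
t: 9.8
tool_pos: [0.5907, -0.1846, 0.4531]
orientation: [0.368, -3.119, -0.001]
force: [0.7, 0.8, -7.2]
opening: 0.0214
gripper_force: 45.0
```

```bash
python3 n.py .535 .166 .285 13.6
python3 - <<'E'
from h import *
a=[]
for n,(u0,u1,v0,v1) in(("top",(280,360,120,200)),("side",(200,280,80,160))):
    c=robot.read_camera(n)["color"][v0:v1,u0:u1,::-1]; a.append(cv2.resize(c,(400,400),interpolation=2))
cv2.imwrite("pics/g3.png",np.hstack(a))
E
```

```text
t 9.8 turn [ 0.03 -0.04 -0.13] shift [-28.3 353.9   1.1] F [ 0.7  0.8 -7.2] M [ 0.06 -0.04  0.02] op 0.0214 gf 45.0 q [-0.39  0.17  1.36  0.    1.62 -2.19]
```

View pics/g3.png

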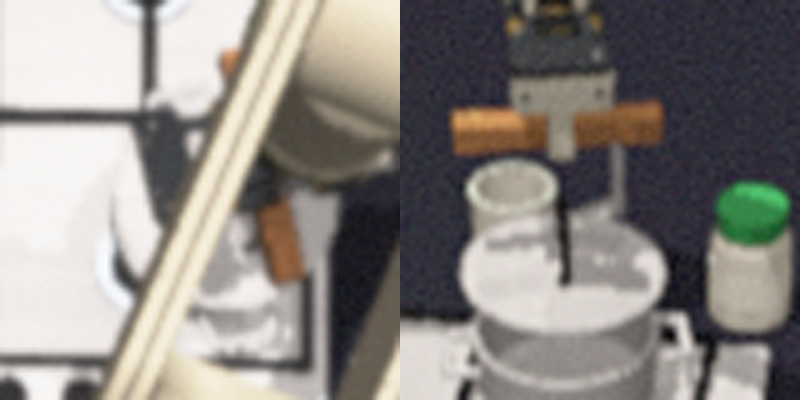

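Picture: the lid hangs level clear of the saucepan (side crop, lid ellipse centre ~(565,270)). Carrying it over.

Call:
drive_tool --moves '[10,0,4,0,0,0,0,10,-1,8,0,0,0,0,10,-1,12,0,0,0,0,10,-1,15,0,0,0,0,10,-2,18,0,0,0,0,10,-2,20,0,0,0,0,10,-2,20,0,0,0,0,10,-2,20,0,0,0,0]'

```text
t: 10.7
tool_pos: [0.5738, -0.0661, 0.4539]
orientation: [-0.37, 3.119, 0.0]
force: [0.6, 0.6, -8.0]
opening: 0.0219
gripper_force: 45.0
```

Call:
drive_tool --moves '[10,-2,20,0,0,0,0,10,-2,20,0,0,0,0,10,-2,20,0,0,0,0,10,-2,20,0,0,0,0,10,-2,20,0,0,0,0,10,-2,20,0,0,0,0,10,-2,20,0,0,0,0,10,-1,20,0,0,0,0]'

```text
t: 11.5
tool_pos: [0.5507, 0.0929, 0.454]
orientation: [-0.37, 3.119, 0.0]
force: [-0.2, 0.2, -6.9]
opening: 0.0216
gripper_force: 45.0
```

Call:
drive_tool --moves '[10,-1,20,0,0,0,0,10,-1,18,0,0,0,0,10,-1,15,0,0,0,0,10,-1,12,0,0,0,0,10,0,8,0,0,0,0,10,0,4,0,0,0,0,10,0,0,0,0,0,0,10,0,0,0,0,0,0]'

```text
t: 12.3
tool_pos: [0.5377, 0.1662, 0.4537]
orientation: [0.368, -3.12, 0.001]
force: [-0.6, 0.0, -7.1]
opening: 0.0217
gripper_force: 45.0
```

Call:
drive_tool --moves '[10,0,0,0,0,0,0,10,0,0,0,0,0,0,10,0,0,0,0,0,0]'

```text
t: 12.6
tool_pos: [0.5376, 0.1662, 0.4537]
orientation: [0.367, -3.12, 0.0]
force: [0.1, -0.0, -7.0]
opening: 0.0215
gripper_force: 45.0
```

```bash
python3 n.py .535 .166 .248 13.6
python3 - <<'E'
from h import *
c,W=cloud("side"); np.savez("s2.npz",col=c["color"],W=W)
k=(np.hypot(W[...,0]-.535,W[...,1]-.166)<.1)&(W[...,2]>.12)&(W[...,2]<.165); p=W[k]
print(len(p), np.percentile(p,[1,50,99],axis=0).round(3))
A=np.c_[p[:,:2],np.ones(len(p))]; print(np.linalg.lstsq(A,p[:,2],rcond=None)[0].round(3))
a=c["color"][130:260,180:300,::-1];cv2.imwrite("pics/g4.png",cv2.resize(a,(480,520),interpolation=2))
E
```

```text
t 12.6 turn [-0.   -0.01 -0.17] shift [ 2.6  0.4 38.7] F [ 0.1 -0.  -7. ] M [ 0.04 -0.01 -0.03] op 0.0215 gf 45.0 q [ 0.21  0.01  1.52 -0.    1.61 -1.6 ]
1016 [[0.461 0.091 0.149]
 [0.533 0.185 0.159]
 [0.616 0.245 0.165]]
[ 0.028 -0.006  0.144]
```

View pics/g4.png

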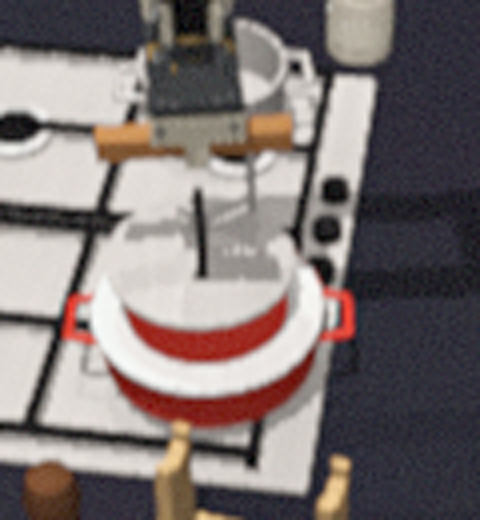

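Picture: lid level above the ring (lid centre ~(205,265), hole visible below). Centre it and lower.

Call:
drive_tool --moves '[10,1,0,0,0,0,0,10,1,0,3,0,0,0,10,1,0,6,0,0,0,10,0,0,8,0,0,0,10,0,0,8,0,0,0,10,0,0,6,0,0,0,10,0,0,3,0,0,0,10,0,0,0,0,0,0]'

```text
t: 13.45
tool_pos: [0.5345, 0.1659, 0.4188]
orientation: [0.368, -3.119, 0.0]
force: [-1.0, -0.2, -7.1]
opening: 0.0213
gripper_force: 45.0
```

Call:
drive_tool --moves '[10,0,0,2,0,0,0,10,0,0,1,0,0,0,10,0,0,1,0,0,0,10,0,0,1,0,0,0,10,0,0,0,0,0,0,10,0,0,0,0,0,0]'

```text
t: 14.05
tool_pos: [0.5346, 0.1659, 0.4148]
orientation: [-0.368, 3.12, -0.0]
force: [0.3, -0.4, -7.8]
opening: 0.0215
gripper_force: 45.0
```

Call:
drive_tool --moves '[10,0,0,1,0,0,0,10,0,0,1,0,0,0,10,0,0,0,0,0,0,10,0,0,0,0,0,0]'

```text
t: 14.45
tool_pos: [0.5346, 0.1659, 0.4127]
orientation: [0.368, -3.12, 0.0]
force: [-0.0, -0.6, -6.5]
opening: 0.0215
gripper_force: 45.0
```

```bash
python3 n.py .535 .166 .248 13.6
```

```text
t 14.45 turn [-0.   -0.01 -0.13] shift [-0.4  0.  -2.3] F [-0.  -0.6 -6.5] M [ 0.04 -0.03  0.01] op 0.0215 gf 45.0 q [ 0.21  0.02  1.59 -0.    1.53 -1.6 ]
```

Call:
drive_tool --moves '[10,0,0,1,0,0,0,10,0,0,1,0,0,0,10,0,0,0,0,0,0,10,0,0,0,0,0,0]'

```text
t: 14.85
tool_pos: [0.5346, 0.1659, 0.4107]
orientation: [0.368, -3.12, -0.0]
force: [0.4, 0.6, -7.0]
opening: 0.0217
gripper_force: 45.0
```

Call:
drive_tool --moves '[10,0,0,1,0,0,0,10,0,0,1,0,0,0,10,0,0,0,0,0,0,10,0,0,0,0,0,0]'

```text
t: 15.25
tool_pos: [0.5346, 0.1659, 0.4086]
orientation: [0.368, -3.12, 0.0]
force: [1.0, 0.1, -6.9]
opening: 0.0215
gripper_force: 45.0
```

```bash
python3 n.py .535 .166 .248 13.6;  python3 - <<'E'
from h import *
c,W=cloud("side")
k=(np.hypot(W[...,0]-.535,W[...,1]-.166)<.075)&(W[...,2]>.09)&(W[...,2]<.13); p=W[k]
print(len(p), np.percentile(p,[1,50,99],axis=0).round(3))
E
```

```text
t 15.25 turn [-0.   -0.01 -0.13] shift [-0.4  0.  -6.4] F [ 1.   0.1 -6.9] M [0.06 0.02 0.02] op 0.0215 gf 45.0 q [ 0.21  0.02  1.6  -0.    1.52 -1.6 ]
933 [[0.465 0.101 0.096]
 [0.532 0.183 0.115]
 [0.605 0.238 0.124]]
```

Call:
drive_tool --moves '[10,0,0,1,0,0,0,10,0,0,1,0,0,0,10,0,0,0,0,0,0,10,0,0,0,0,0,0]'

```text
t: 15.7
tool_pos: [0.5346, 0.1659, 0.4067]
orientation: [0.368, -3.12, 0.0]
force: [0.7, 0.8, -7.3]
opening: 0.0215
gripper_force: 45.0
```

Call:
drive_tool --moves '[10,0,0,1,0,0,0,10,0,0,1,0,0,0,10,0,0,0,0,0,0,10,0,0,0,0,0,0]'

```text
t: 16.1
tool_pos: [0.5346, 0.1659, 0.4047]
orientation: [0.368, -3.12, 0.0]
force: [-1.3, 0.3, -5.4]
opening: 0.0215
gripper_force: 45.0
```

Call:
drive_tool --moves '[10,0,0,1,0,0,0,10,0,0,1,0,0,0,10,0,0,0,0,0,0,10,0,0,0,0,0,0]'

```text
t: 16.5
tool_pos: [0.5346, 0.1659, 0.4026]
orientation: [0.368, -3.12, 0.0]
force: [1.2, 0.8, -7.5]
opening: 0.0219
gripper_force: 45.0
```

Call:
drive_tool --moves '[10,0,0,1,0,0,0,10,0,0,0,0,0,0,10,0,0,0,0,0,0]'

```text
t: 16.8
tool_pos: [0.5346, 0.1659, 0.4017]
orientation: [0.368, -3.12, 0.0]
force: [0.2, 0.6, -7.7]
opening: 0.0219
gripper_force: 45.0
```

Call:
drive_tool --moves '[10,0,0,1,0,0,0,10,0,0,0,0,0,0,10,0,0,0,0,0,0]'

```text
t: 17.1
tool_pos: [0.5346, 0.1659, 0.4007]
orientation: [0.368, -3.12, -0.0]
force: [-0.1, -0.3, -7.4]
opening: 0.0219
gripper_force: 45.0
```

Call:
drive_tool --moves '[10,0,0,1,0,0,0,10,0,0,0,0,0,0,10,0,0,0,0,0,0]'

```text
t: 17.4
tool_pos: [0.5348, 0.1659, 0.4003]
orientation: [-0.368, 3.119, 0.0]
force: [-0.4, 0.5, -2.9]
opening: 0.0219
gripper_force: 45.0
```

```bash
cat > look.py <<'E'
from h import *
import sys
F=[];P=[]
for i in range(2):
    c,W=cloud("side");F.append(robot.read_state()["force"]);P.append(W)
print("F",np.mean(F,0).round(2),"z",robot.read_state()["tool_pos"].round(4))
W=np.mean(P,0);col=c["color"].astype(int)
r=np.hypot(W[...,0]-.535,W[...,1]-.166);red=col[...,0]-col[...,1]>40
k=(r<.068)&(W[...,2]>.085)&(W[...,2]<.13)&~red
p=W[k]; rr=r[k]
for _ in range(3):
    A=np.c_[p[:,:2]-[.535,.166],rr**2,np.ones(len(p))]; s=np.linalg.lstsq(A,p[:,2],rcond=None)[0]; e=abs(A@s-p[:,2]); p=p[e<.006];rr=rr[e<.006]
ring=(r>.088)&(r<.1)&(W[...,2]>.085)&(W[...,2]<.11)&~red
print("tilt",s[:2].round(3),"dome z",s[3].round(4),len(p),"ring",np.median(W[ring][:,2]).round(4),ring.sum())
E
python3 look.py
```

```text
F [ 0.3   0.53 -1.82] z [0.5348 0.1659 0.4003]
tilt [-0.    -0.012] dome z 0.1125 731 ring 0.0968 406
```

Lid is home: it dropped without catching, dome height matches seating (ring top 0.097, flange ~0.0975), tilt ~0. Unhook.

Call:
drive_tool --moves '[10,0,0,2,0,0,0,10,0,0,3,0,0,0,10,0,0,4,0,0,0,10,0,0,4,0,0,0,10,0,0,3,0,0,0,10,0,0,0,0,0,0,10,0,0,0,0,0,0]'

```text
t: 18.2
tool_pos: [0.5346, 0.1659, 0.3836]
orientation: [0.368, -3.12, 0.0]
force: [0.4, 0.5, -1.0]
opening: 0.0219
gripper_force: 45.0
```

```bash
python3 n.py .535 .166 .216 13.6; python3 look.py
```

```text
t 18.2 turn [ 0.   -0.01 -0.13] shift [-0.4  0.   0.6] F [ 0.4  0.5 -1. ] M [-0.01 -0.01  0.07] op 0.0219 gf 45.0 q [ 0.21  0.03  1.63 -0.    1.48 -1.6 ]
F [ 0.2   0.33 -1.36] z [0.5347 0.1659 0.3839]
tilt [ 0.    -0.011] dome z 0.1123 707 ring 0.0971 393
```

Call:
drive_tool --moves '[10,5,0,0,0,0,0,10,7,0,0,0,0,0,10,8,0,0,0,0,0,10,8,0,0,0,0,0,10,8,0,0,0,0,0,10,8,0,0,0,0,0,10,6,0,0,0,0,0,10,0,0,0,0,0,0]'

```text
t: 19.1
tool_pos: [0.4853, 0.1541, 0.3838]
orientation: [-0.368, 3.12, 0.0]
force: [-0.1, -0.3, -1.2]
opening: 0.0218
gripper_force: 45.0
```

Call:
drive_tool --moves '[10,0,0,-5,0,0,0,10,0,0,-10,0,0,0,10,0,0,-15,0,0,0,10,0,0,-20,0,0,0,10,0,0,-20,0,0,0,10,0,0,-10,0,0,0,10,0,0,0,0,0,7.2,10,0,0,0,0,0,7.2]'

```text
t: 19.9
tool_pos: [0.4862, 0.1543, 0.465]
orientation: [0.033, 3.14, 0.001]
force: [-0.2, -0.1, -2.0]
opening: 0.0219
gripper_force: 45.0
```

Call:
drive_tool --moves '[10,0,0,0,0,0,7.2,10,0,0,0,0,0,0,10,0,0,0,0,0,0]'

```text
t: 20.2
tool_pos: [0.4861, 0.1543, 0.464]
orientation: [0.217, 3.134, 0.0]
force: [-0.1, -0.1, -2.1]
opening: 0.0218
gripper_force: 45.0
```

```bash
python3 n.py .4646 .364 .29 -8.1; python3 look.py
```

```text
t 20.2 turn [0.   0.01 0.18] shift [ 50.8 204.6   7. ] F [-0.1 -0.1 -2.1] M [0.01 0.05 0.  ] op 0.0218 gf 45.0 q [ 0.21 -0.13  1.64  0.    1.63 -1.23]
F [ 0.56 -0.17 -1.36] z [0.486  0.1542 0.4639]
tilt [ 0.001 -0.013] dome z 0.1124 796 ring 0.097 411
```

Call:
drive_tool --moves '[10,5,20,0,0,0,0.2,10,8,32,0,0,0,0,10,8,32,0,0,0,0,10,8,32,0,0,0,0,10,8,32,0,0,0,0,10,8,32,0,0,0,0,10,6,25,0,0,0,0,10,0,0,0,0,0,0]'

```text
t: 21.1
tool_pos: [0.4643, 0.3672, 0.4632]
orientation: [-0.22, -3.133, -0.001]
force: [-0.5, -0.6, -1.4]
opening: 0.022
gripper_force: 45.0
```

Call:
drive_tool --moves '[10,0,0,0,0,0,0,10,0,0,0,0,0,0]'

```text
t: 21.3
tool_pos: [0.4654, 0.3638, 0.4637]
orientation: [-0.228, -3.133, 0.001]
force: [-0.4, -0.6, -2.0]
opening: 0.0218
gripper_force: 45.0
```

```bash
python3 n.py .4646 .364 .125 -8.1
```

```text
t 21.3 turn [-0.03  0.   -0.21] shift [8.000e-01 1.000e-01 1.717e+02] F [-0.4 -0.6 -2. ] M [-0.03 -0.05 -0.03] op 0.0218 gf 45.0 q [ 0.58  0.09  1.43 -0.    1.63 -0.85]
```

Call:
drive_tool --moves '[10,1,0,15,0,0,-0.2,10,0,0,30,0,0,0,10,0,0,30,0,0,0,10,0,0,30,0,0,0,10,0,0,25,0,0,0,10,0,0,15,0,0,0,10,0,0,8,0,0,0,10,0,0,4,0,0,0]'

```text
t: 22.1
tool_pos: [0.4642, 0.3643, 0.3063]
orientation: [-0.223, -3.133, 0.0]
force: [0.7, 1.0, -1.3]
opening: 0.0219
gripper_force: 45.0
```

Call:
drive_tool --moves '[10,0,0,3,0,0,0,10,0,0,3,0,0,0,10,0,0,3,0,0,0,10,0,0,2,0,0,0,10,0,0,2,0,0,0,10,0,0,0,0,0,0]'

```text
t: 22.7
tool_pos: [0.4641, 0.3646, 0.2935]
orientation: [-0.223, -3.133, 0.0]
force: [-0.6, -0.1, -2.6]
opening: 0.0213
gripper_force: 45.0
```

```bash
python3 n.py .4646 .364 .1245 -8.1
```

```text
t 22.7 turn [-0.01 -0.01 -0.03] shift [-0.6 -0.5  2. ] F [-0.6 -0.1 -2.6] M [-0.03  0.    0.01] op 0.0213 gf 45.0 q [ 0.58  0.18  1.64 -0.    1.32 -0.85]
```

Grasped at tool z 0.2918; go down to contact there.

Call:
drive_tool --moves '[10,0,0,1,0,0,0,10,0,0,1,0,0,0,10,0,0,0,0,0,0,10,0,0,0,0,0,0]'

```text
t: 23.1
tool_pos: [0.4642, 0.3646, 0.2918]
orientation: [0.223, 3.134, 0.0]
force: [0.2, 0.3, -0.9]
opening: 0.022
gripper_force: 45.0
```

```bash
python3 n.py .4646 .364 .124 -8.1
```

```text
t 23.1 turn [ 0.01  0.01 -0.03] shift [-0.5 -0.6  0.8] F [ 0.2  0.3 -0.9] M [-0.03 -0.08 -0.01] op 0.022 gf 45.0 q [ 0.58  0.18  1.64  0.    1.32 -0.85]
```

Call:
drive_tool --moves '[10,0,0,0.5,0,0,0,30,0,0,0,0,0,0,45,0,0,0,0,0,0,60,0,0,0,0,0,0,60,0,0,0,0,0,0,60,0,0,0,0,0,0]'

```text
t: 23.7
tool_pos: [0.4642, 0.3646, 0.2912]
orientation: [-0.223, -3.134, -0.0]
force: [0.0, 0.2, 0.6]
opening: 0.0569
gripper_force: 0.0
```

Call:
drive_tool --moves '[60,0,0,-10,0,0,0,60,0,0,-20,0,0,0,60,0,0,-30,0,0,0,60,0,0,-40,0,0,0,60,0,0,-40,0,0,0,60,0,0,0,0,0,0]'

```text
t: 24.3
tool_pos: [0.4651, 0.3652, 0.4399]
orientation: [0.222, 3.124, 0.011]
force: [0.0, 0.5, 0.9]
opening: 0.0598
gripper_force: 0.0
```

Call:
drive_tool --moves '[60,30,30,0,0,0,0,60,30,35,0,0,0,0,60,30,35,0,0,0,0,60,30,35,0,0,0,0,60,20,20,0,0,0,0,60,0,0,0,0,0,0,60,0,0,0,0,0,0,60,0,0,0,0,0,0]'

```text
t: 25.1
tool_pos: [0.3482, 0.5371, 0.4312]
orientation: [0.224, 3.133, -0.001]
force: [0.7, 0.0, 0.7]
opening: 0.0601
gripper_force: 0.0
```

```bash
python3 look.py
python3 - <<'E'
from h import *
c,W=cloud("side");col=c["color"].astype(int)
k=(abs(W[...,0]-.46)<.11)&(abs(W[...,1]-.36)<.07)&(W[...,2]>.127)&(W[...,2]<.15)&(col[...,0]-col[...,2]>35)
p=W[k]; print("handle now",k.sum(),p.mean(0).round(4),"start .4643 .3665 .1355")
cv2.imwrite("pics/end.png",cv2.resize(c["color"][90:300,180:320,::-1],(400,600),interpolation=2))
E
```

```text
F [0.38 0.24 0.33] z [0.3484 0.5369 0.4314]
tilt [ 0.    -0.009] dome z 0.1123 780 ring 0.0971 405
handle now 332 [0.4733 0.3652 0.1357] start .4643 .3665 .1355
```

View pics/end.png

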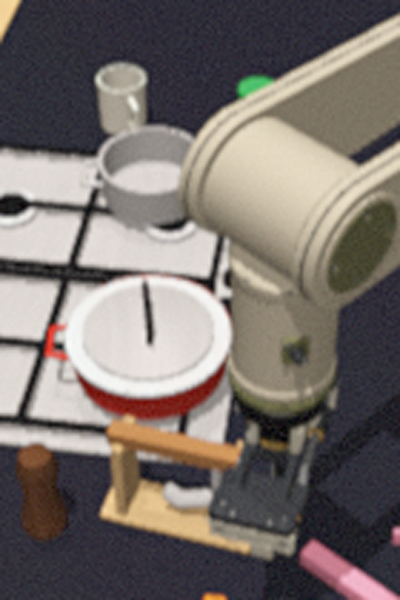

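Picture: the lid lies flat within the ring (centre ~(150,335)), and the lifter is back across its cradle (handle (110,425)–(240,455)); the gripper only hides its right end. Handing in.

```bash
python3 -c "from plant import robot; print(robot.close_job())"
```

```text
the job is handed in; nothing more can be done
None
```

The job is handed in at about 25 s of the 64 s: the lid lies flat in the ring's hole on the red pan and the lifter is back in its cradle, with the jar, mug and mill never approached; the hand-in gave no verdict, so this rests on my own force and camera checks.

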